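# Start the generator at its key switch

### The job

Start the workshop generator from its console. Squeeze the two snap tabs of the small cover that is clipped over the key switch, lift the cover off and set it down gently, upright, on the rubber mat; then turn the key clockwise through RUN to START, hold it against its spring for about a second, and let it spring back to RUN and leave it there. Leave the other things on the bench alone.

Things in the scene. Friction and masses are not known exactly. Their poses are not given: they have to be found in the camera images.
- console: Grey metal box fixed to the bench, 150 (x) x 200 (y) x 75 mm high; origin under its centre, z up. Its flat top panel is 75 mm above the bench; the key switch stands there at x -12, y +35 mm, under the cover. Two steel catches, 24 mm wide and 13 mm high, stand 33 to 42 mm to either side (y) of the lock axis; the panel's other fittings are under 11 mm high.
- cover_grip (a point): Middle of the clip-on cover, 40 mm above its lower edge, midway between its two tabs; axes parallel to the console's at the start, z up. The cover is a grey plastic box open below, 64 (x) x 44 (y) x 62 mm high, about 0.1 kg, standing on the panel over the key (whose top is 55 mm above the panel). Squeezed by both tabs with 15 to 30 N it comes free, straight up, and can be carried.
- tab_a (a joint): Inward travel (m) of the black ribbed tab on the cover's +y side, 0 = out, 0.005 = fully in, against a spring (3 N at first, 8 N fully in). Tab: 22 mm wide (x), 4 to 54 mm above the cover's lower edge. The two tabs' outer faces are 64 mm apart, 54 mm when fully in. A nose at each foot, 4 mm outward, is held under a catch until its tab is more than 3 mm in.
- tab_b (a joint): The same for the tab on the cover's -y side.
- key_bow (a point): Middle of the key's flat bow, on the vertical lock axis, 42 mm above the panel. The bow is 30 mm wide along this frame's x, 10 mm thick along y, from 25 to 55 mm over the panel (z up). The frame turns with the key. Cover off, nothing beside it is higher than 18 mm over the panel.
- lock_barrel (a joint): Turn of the lock barrel with the key in it, in rad, clockwise seen from above: about 0 to 0.2 = OFF at the start, 0.8 = RUN (stop). It stays where it is left (friction 0.03 N m).
- key (a joint): Further clockwise turn of the key past the barrel, rad: 0 = at rest, 0.6 = full START (stop). Sprung back to 0 (0.05 N m at 0, 0.12 at 0.6), so the barrel turns first, up to RUN, and only then the key goes on to START; let go, it springs back. The key's whole turn is the sum of both joints (full START 1.4). The starter engages beyond 0.4 here.
- mat_top (a point): Centre of the upper face of the black rubber mat, 180 x 180 x 3 mm, lying on the bench, fixed and empty; x and y along its edges, z up.
- mid_driver (a point): Middle of an orange-handled screwdriver lying loose between console and mat, about along x, 240 mm long, 30 mm high: a bystander.
- tape: Yellow tape measure, 63 x 83 x 36 mm, loose at the back: a bystander; origin under its centre.
- roll: Brown roll of masking tape lying flat, 108 mm across, 25 mm high, loose at the left: a bystander; origin under its centre.
- tin: Small round tin, 73 mm across, 48 mm high, loose at the back: a bystander; origin under its centre.
Things that resemble listed ones, but are neither listed nor needed, are in the scene too. Of the things like the part that bears cover_grip, leave any that is blue or brown; of the rest the smaller one is meant.

How it is judged:
By the outcome, as a careful person would: the job done as asked, in the order asked, and still so for the second after the job is handed in, with the robot touching nothing.
It also fails if it takes over 64 s, if anything falls off the work surface, if the arm or the gripper's body presses on something with over 40 N, if the wrist force passes 120 N, or if a joint passes its speed limit or range.

### The arm

A 7-joint arm with a two-finger parallel gripper is mounted at the origin on a cart in front of the work surface, level with it; the furniture and walls round the work are solid. World frame = base frame: x ahead of the robot, y to its left, z up, the work surface at z = 0. Lengths are in m, angles in rad, forces in N, time in s.
With the tool pointing down it reaches from about 0.425 to 0.875 m from the base axis. Payload 4.7 kg.
Tool frame: the origin (TCP) lies midway between the tips of the shut fingers; the grasp point (between the pads) lies 19 mm behind it (ctrl.grip_point_offset is the distance from the TCP to the grasp point, in m); z points along the fingers, y is the line along which they close (so a half turn about z gives the same grasp; the last joint's range is limited). The gripper opens to 87 mm and grips with 3 to 60 N. Pads are 19 mm wide; open, the fingers measure 117 mm over their backs; the gripper's body (75 mm by 190 mm) begins 51 mm behind the grasp point.
Start: joints at [1.222, 0.321, -0.07, 1.45, 0.023, 1.371, -0.057], TCP at [0.231, -0.608, 0.193] pointing down, gripper open.
Joint ranges: [-2.86, 2.86], [-0.3, 2.09], [-1.38, 1.24], [0.06, 2.45], [-1.56, 4.7], [0.09, 2.05], [-2.69, 2.69]. Speed limits (rad/s): [2.57, 2.57, 3.14, 3.14, 3.14, 3.14, 3.14].

### API

Orientations are given as a rotation vector (axis times angle).
In Python, from bench import ctrl gives the robot as it stands.
- The arm moves only by the tool move_arm, never from a script. Its argument "increments" is text: rows parted by semicolons, each of 7 numbers parted by spaces: the shift along the world's x, y, z in mm, then the turn, a rotation vector about the world's x, y, z in degrees, then the closure in counts, from 0 (fully open) to 255 (shut). A call has exactly 8 rows; each row shifts and turns the commanded pose from where the row before left it; what a row does not reach is not made up. A row lasts 1/12 s, in which the tool goes at most 41.7 mm and 7.16 degrees, less where a joint would pass 70% of its speed; a pose out of reach is approached as far as the arm can. A call with a gripper value outside its range is refused whole. The fingers move at their own pace and stop on an object; "grip_force" is the grip in N (left out, the last holds). Time passes only in rows, so rows that do not move let the fingers close, or fill a call up. It gives the time, the measured TCP pose, the force, the opening and the grip force at its end, in the units of the state.
- ctrl.get_state(): the state, without advancing time (a new reading comes with each control period).
- ctrl.get_image(name): name is "scene" or "top"; returns a dict with "frame" (480x640x3 uint8, red, green, blue), "depth" (480x640 float32, m along the optical axis (not along the pixel's ray), 0 where there is no reading), "fx", "fy", "cx", "cy" (pixels), "position" and "orientation" of the camera in the world. Camera axes: x right, y down, z forward; pixel columns grow to the right and rows downward; lengths in m; the calibration is good to about 2 mm. A picture is of the moment at which its call begins.
- ctrl.close_job(): hands the job in; it is judged then, once.
Trained networks look in a picture, given as the dict that the camera call returned (one of the last four; its "shot" number tells which), for a name from the list of things; names that differ only in an ending like _2 or _b are one class to them, and where a whole thing is asked for, a point or a joint stands for the part that bears it (a point fixed in the world has none). Each returns a list of dicts, best first, with "score" (0 to 1); they miss things now and then, are a little off and sometimes report something else, mostly with a low value. They report only what shows in the picture. A call takes as long as a camera call. They do not tell look-alikes from the thing itself.
- ctrl.find_in(target, picture): "centre" ([x, y, z] in m, in world coordinates, good to about 4 mm: the middle of the surface that is visible of it).
- ctrl.silhouettes(target, picture): "region" (480x640 bool, what is visible of it).
The state is a dict: "time": time; "joint_positions": joint angles; "qd": joint speeds; "joint_torque": joint torques, N m; "position": TCP position; "tool_rot": TCP orientation; "ft_force": force on the tool from outside, world axes, zero at the start; "torque": the same for the moment, N m; "grip_width": opening from 0.0 (shut) to 1.0 (fully open); "grip_force": force on a finger pad.
Only numpy, scipy, OpenCV 4.12 (cv2) and the standard library are available. Lean on these libraries where they do the work, as an engineer would, in place of code of your own. Each camera call takes 0.05 s, during which the arm holds its last target. There are 200 camera calls.

## Working session

There is one attempt and no reset: what is moved stays moved. The work goes in short steps, Python scripts to look and compute and a tool call to move; the robot and the scene stay as the last step left them, time stands still between calls to the robot, and variables do not carry over. Pictures are saved under pics/ and viewed, at most 10 in all, crops included, and the job is handed in when it is done.

Besides the shell and the picture viewer there is one more tool, called after "Emit:" in YAML: its name, and indented under it one key for each argument. move_arm: Moves the arm, as the interface text tells. Its arguments: {"type":"object","properties":{"increments":{"type":"string"},"grip_force":{"type":"number"}},"required":["increments"]}

```bash
mkdir -p pics; ls; cat > h.py <<'E'
import numpy as np, cv2
from scipy.spatial.transform import Rotation as R
from bench import ctrl
def Rm(o):
    o=np.array(o,float)
    if o.shape==(3,3): return o
    return (R.from_rotvec(o) if o.size==3 else R.from_quat(o)).as_matrix()
def cloud(p):
    d=p["depth"]; v,u=np.mgrid[:480,:640]
    c=np.stack([(u-p["cx"])/p["fx"]*d,(v-p["cy"])/p["fy"]*d,d],-1)
    w=c@Rm(p["orientation"]).T+np.array(p["position"]); w[d==0]=np.nan
    return w
def save(n,f): cv2.imwrite("pics/"+n,cv2.cvtColor(np.ascontiguousarray(f),cv2.COLOR_RGB2BGR))
E
python3 - <<'E'
from h import *
print(ctrl.get_state())
for n in("scene","top"):
    p=ctrl.get_image(n); save(n+"0.png",p["frame"]); np.savez(n+"0.npz",frame=p["frame"],w=cloud(p))
    print(n,p["position"],p["orientation"],p["fx"],p["cx"],p["cy"])
    w=cloud(p)
    for t in("console","cover_grip","key_bow","mid_driver","tape","roll","tin","tab_a"):
        for r in ctrl.find_in(t,p)[:4]: print(t,np.round(r["centre"],3),round(r["score"],2))
E
```

```text
pics
{'time': 0.0, 'joint_positions': array([ 1.22208806,  0.32184704, -0.07006161,  1.45165707,  0.02259979,
        1.37076225, -0.05692401]), 'qd': array([-0.00053843,  0.00098519, -0.00129668,  0.0009236 , -0.00098729,
       -0.00018903, -0.00135949]), 'joint_torque': array([-3.88403450e-04, -4.91290784e+01, -4.04214514e-01, -3.12531745e+01,
       -6.38861535e-02,  4.37074690e-02,  1.57097834e-04]), 'position': array([ 0.2304144 , -0.6071603 ,  0.19215475]), 'tool_rot': array([-3.08824287e+00, -5.66421898e-01,  6.91802696e-04]), 'ft_force': array([-0.27309419, -0.01793899,  0.76711947]), 'torque': array([-0.00212628, -0.02098885,  0.00072437]), 'grip_force': 0.0, 'grip_width': 1.001338163363992}
scene [0.05898567 0.04025096 1.01888757] [-1.9866657   1.92225787 -0.46862517] 460.7104340939285 319.971030892202 235.36514231844177
console [ 0.498 -0.193  0.072] 0.89
cover_grip [ 0.324 -0.324  0.077] 0.95
cover_grip [ 0.33  -0.079  0.062] 0.79
cover_grip [ 0.488 -0.149  0.138] 0.6
cover_grip [ 0.467 -0.375  0.082] 0.56
mid_driver [0.439 0.002 0.022] 0.85
tape [0.745 0.06  0.034] 0.97
tin [0.463 0.167 0.003] 0.63
tin [0.731 0.203 0.042] 0.55
tin [0.531 0.456 0.02 ] 0.17
tab_a [ 0.317 -0.304  0.04 ] 0.75
tab_a [ 0.44  -0.382  0.043] 0.69
tab_a [ 0.483 -0.129  0.118] 0.63
tab_a [ 0.339 -0.049  0.04 ] 0.56
top [0.30288601 0.02766483 1.61796701] [-2.16891312  2.10440885 -0.1923708 ] 584.9029630528643 314.0114548808285 228.54505635479094
console [ 0.519 -0.192  0.074] 0.98
cover_grip [ 0.484 -0.383  0.078] 0.98
cover_grip [ 0.337 -0.078  0.065] 0.83
cover_grip [ 0.336 -0.337  0.08 ] 0.66
cover_grip [ 0.493 -0.153  0.135] 0.65
mid_driver [ 0.443 -0.002  0.018] 0.87
tape [0.754 0.061 0.033] 0.8
roll [0.534 0.456 0.025] 0.92
roll [0.463 0.166 0.003] 0.65
tin [0.741 0.199 0.051] 0.96
tab_a [ 0.444 -0.383  0.045] 0.5
tab_a [ 0.317 -0.306  0.044] 0.49
```

View pics/scene0.png

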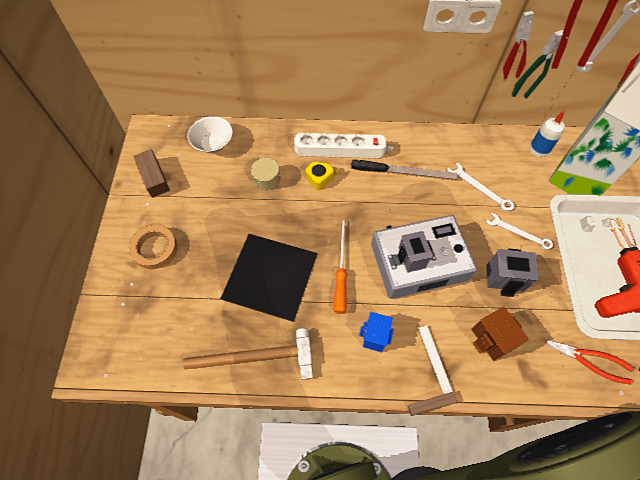

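```bash
python3 - <<'E'
from h import *
z=np.load("top0.npz"); w=z["w"]
def rect(m,name):
    m=m.astype(np.uint8); n,l,s,c=cv2.connectedComponentsWithStats(m)
    for i in range(1,n):
        if s[i,4]>60:
            q=w[l==i]; q=q[~np.isnan(q[:,0])]
            r=cv2.minAreaRect((q[:,:2]*1000).astype(np.float32)); print(name,s[i,4],np.round(r[0],1),np.round(r[1],1),round(r[2],1),"z",np.round(np.median(q[:,2]),4))
Z=w[...,2]
rect((Z>.128)&(Z<.16)&(w[...,1]<0.1),"high")
rect((Z>.065)&(Z<.083),"mid")
f=z["frame"].astype(int)
rect((f.max(-1)<60)&(Z<.012)&(Z>-.01)&(w[...,0]>.25),"dark")
v=f[...,:].max(-1)
save("crop0.png",cv2.resize(z["frame"][150:400,250:520],None,fx=2.2,fy=2.2))
E
```

```text
high 1032 [ 960.9 -171.2] [540.2  23.6] 88.0 z 0.1448
high 71 [ 952.9 -468.7] [23.5 21. ] 27.3 z 0.1436
high 730 [ 848.1 -570.5] [193.  279.7] 77.7 z 0.1447
high 514 [ 496.3 -153.4] [64.3 64.7] 14.3 z 0.1376
high 63 [58.8 21.6] [ 6.9 77.9] 20.5 z 0.1453
mid 2358 [441.7 -14.4] [1047.9 1358.6] 0.2 z 0.0739
mid 66 [ 857.2 -523.6] [54.4 26.4] 45.7 z 0.0742
mid 148 [ 733.1 -585. ] [124.   33.7] 36.5 z 0.075
mid 3324 [ 517.9 -184.3] [150.7 201.3] 15.5 z 0.0761
mid 125 [ 488.  -357.3] [29.1 65.8] 84.3 z 0.0803
mid 201 [ 477.7 -399.8] [59.1 73.3] 84.7 z 0.0803
mid 666 [ 339.8 -340.3] [82.5 74.2] 29.7 z 0.0789
dark 3868 [472.7 172.3] [175.  175.4] 74.4 z 0.0038
```

View pics/top0.png

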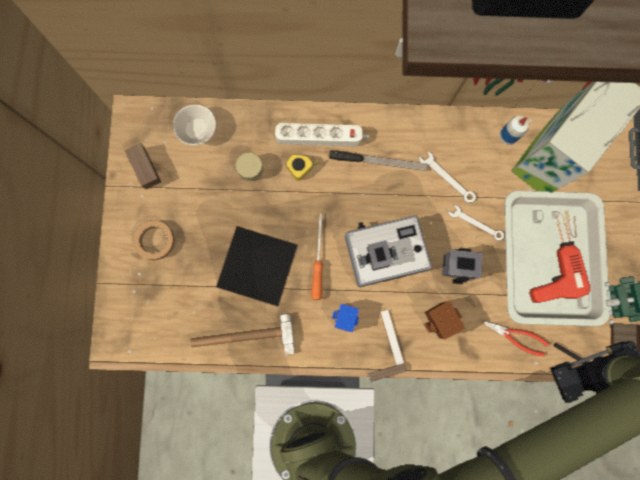

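Candidates for the cover in the top image: blue (345,317), brown (445,320), the large grey one on the bench (463,264), and the small grey one on the console (382,255). I choose the small grey one and check it in a crop.

View pics/crop0.png

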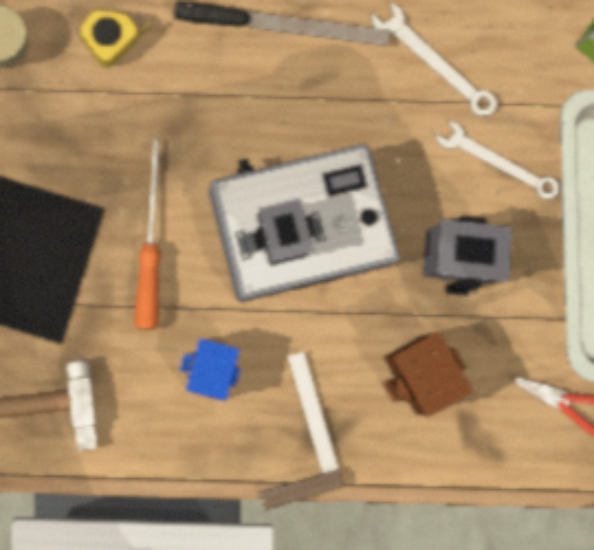

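```bash
python3 - <<'E'
from h import *
for n in("top0","scene0"):
    w=np.load(n+".npz")["w"]; Z=w[...,2]
    reg=(abs(w[...,0]-.5)<.06)&(abs(w[...,1]+.153)<.06)
    for lo,hi in((.120,.150),(.133,.142)):
        q=w[reg&(Z>lo)&(Z<hi)]; r=cv2.minAreaRect((q[:,:2]*1000).astype(np.float32)); print(n,lo,len(q),[np.round(a,1) for a in r],np.median(q[:,2]))
    m=(abs(w[...,0]-.515)<.13)&(abs(w[...,1]+.187)<.15)&(Z>.068)&(Z<.079)
    q=w[m]; r=cv2.minAreaRect((q[:,:2]*1000).astype(np.float32)); print("console",[np.round(a,1) for a in r])
E
```

```text
top0 0.12 534 [array([ 496.3, -153.4]), array([64.3, 64.8]), np.float64(14.3)] 0.13749330501036683
top0 0.133 408 [array([ 495.8, -150.9]), array([64.4, 56.9]), np.float64(15.9)] 0.13754425955186655
console [array([ 517.5, -184.1]), array([150.2, 200.8]), np.float64(15.7)]
scene0 0.12 753 [array([ 494.9, -153.2]), array([66.4, 65.5]), np.float64(13.6)] 0.13586801308335317
scene0 0.133 618 [array([ 495.1, -153.6]), array([64.6, 50.9]), np.float64(15.6)] 0.13630200419296185
console [array([ 515.4, -183.6]), array([150.2, 200.4]), np.float64(15.3)]
```

The crop confirms it: the small grey cover is at crop (285,228), between the steel catches at (250,240) and (318,222). Moving above it now.

Emit:
move_arm:
  increments: "16.6 28.4 1 0 0 -0.35 0;16.6 28.4 1 0 0 -0.35 0;16.6 28.4 1 0 0 -0.35 0;16.6 28.4 1 0 0 -0.35 0;16.6 28.4 1 0 0 -0.35 0;16.6 28.4 1 0 0 -0.35 0;16.6 28.4 1 0 0 -0.35 0;16.6 28.4 1 0 0 -0.35 0"
  grip_force: 22

```text
time: 1.57
position: [0.3641, -0.3791, 0.2016]
tool_rot: [3.102, 0.491, 0.0]
ft_force: [0.4, -0.3, 1.0]
grip_width: 1.001
grip_force: 0.0
```

Emit:
move_arm:
  increments: "16.6 28.4 0 0 0 -0.35 0;16.6 28.4 0 0 0 -0.35 0;16.6 28.4 0 0 0 -0.35 0;16.6 28.4 0 0 0 -0.35 0;16.6 28.4 0 0 0 -0.35 0;16.6 28.4 0 0 0 -0.35 0;16.6 28.4 0 0 0 -0.35 0;16.6 28.4 0 0 0 -0.35 0"

```text
time: 2.23
position: [0.4969, -0.1519, 0.2016]
tool_rot: [3.113, 0.414, 0.001]
ft_force: [0.6, -0.1, 0.3]
grip_width: 0.999
grip_force: 0.0
```

Emit:
move_arm:
  increments: "0 0 0 0 0 0 0;0 0 0 0 0 0 0;0 0 0 0 0 0 0;0 0 0 0 0 0 0;0 0 0 0 0 0 0;0 0 0 0 0 0 0;0 0 0 0 0 0 0;0 0 0 0 0 0 0"

```text
time: 2.9
position: [0.4961, -0.1539, 0.2013]
tool_rot: [3.114, 0.413, -0.0]
ft_force: [-0.5, 0.1, -0.0]
grip_width: 1.0
grip_force: 0.0
```

Emit:
move_arm:
  increments: "0 0 -20 0 0 0.4 0;0 0 -20 0 0 0 0;0 0 -20 0 0 0 0;0 0 -16 0 0 0 0;0 0 -13 0 0 0 0;0 0 -10 0 0 0 0;0 0 -6 0 0 0 0;0 0 0 0 0 0 0"

```text
time: 3.57
position: [0.4955, -0.1532, 0.0951]
tool_rot: [-3.112, -0.426, 0.003]
ft_force: [0.1, 0.2, -0.6]
grip_width: 1.002
grip_force: 0.0
```

Emit:
move_arm:
  increments: "0 0 0 0 0 0 30;0 0 0 0 0 0 60;0 0 0 0 0 0 90;0 0 0 0 0 0 120;0 0 0 0 0 0 150;0 0 0 0 0 0 180;0 0 0 0 0 0 200;0 0 0 0 0 0 220"
  grip_force: 22

```text
time: 4.23
position: [0.4968, -0.1536, 0.0969]
tool_rot: [3.112, 0.426, 0.002]
ft_force: [-0.7, 0.3, 3.8]
grip_width: 0.584
grip_force: 22.0
```

Emit:
move_arm:
  increments: "0 0 0 0 0 0 255;0 0 0 0 0 0 255;0 0 0 0 0 0 255;0 0 0 0 0 0 255;0 0 0 0 0 0 255;0 0 0 0 0 0 255;0 0 0 0 0 0 255;0 0 0 0 0 0 255"

```text
time: 4.9
position: [0.4968, -0.1536, 0.0969]
tool_rot: [3.112, 0.426, 0.001]
ft_force: [-0.8, -0.1, 5.6]
grip_width: 0.582
grip_force: 22.1
```

Emit:
move_arm:
  increments: "0 0 4 0 0 0 255;0 0 8 0 0 0 255;0 0 12 0 0 0 255;0 0 12 0 0 0 255;0 0 12 0 0 0 255;0 0 12 0 0 0 255;0 0 12 0 0 0 255;0 0 8 0 0 0 255"

```text
time: 5.57
position: [0.497, -0.1534, 0.1785]
tool_rot: [3.111, 0.426, 0.003]
ft_force: [-0.2, -0.4, -0.8]
grip_width: 0.586
grip_force: 22.0
```

```bash
python3 - <<'E'
from h import *
p=ctrl.get_image("scene"); save("s1.png",cv2.resize(p["frame"][180:330,330:530],None,fx=3,fy=3)); s=ctrl.get_state(); print(s["position"],s["ft_force"],s["grip_width"])
w=cloud(p);Z=w[...,2]
f=p["frame"].astype(int)
m=(f.max(-1)<60)&(Z<.012)&(Z>-.01)&(w[...,0]>.35)&(w[...,0]<.6)&(w[...,1]>.05)&(w[...,1]<.3)
q=w[m]; print(cv2.minAreaRect((q[:,:2]*1000).astype(np.float32)),np.median(q[:,2]))
E
```

```text
[ 0.49777896 -0.15369086  0.17963433] [ 1.05661566 -0.53297143  0.08669846] 0.5828637775123003
((472.2964172363281, 170.18179321289062), (178.5825653076172, 180.03921508789062), 74.80573272705078) 0.0021576953328699133
```

View pics/s1.png

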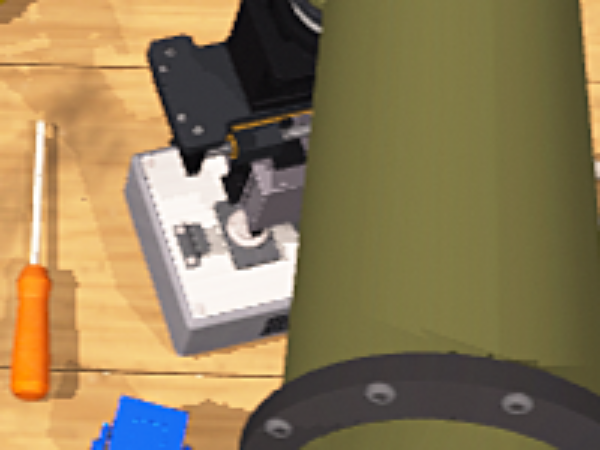

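The picture shows the cover held clear, with the lock base bare on the panel near crop (248,230). Carrying it to the mat at (472, 171).

Emit:
move_arm:
  increments: "-1 10 0 0 0 0 255;-2 22 0 0 0 0 255;-2 30 0 0 0 0 255;-2 30 0 0 0 0 255;-2 30 0 0 0 0 255;-2 30 0 0 0 0 255;-2 30 0 0 0 0 255;-2 30 0 0 0 0 255"

```text
time: 6.28
position: [0.4799, 0.0608, 0.1755]
tool_rot: [-3.112, -0.427, 0.002]
ft_force: [0.7, -0.3, -1.3]
grip_width: 0.581
grip_force: 22.0
```

Emit:
move_arm:
  increments: "-2 30 0 0 0 0 255;-2 28 0 0 0 0 255;-2 24 0 0 0 0 255;-2 18 -12 0 0 0 255;-2 10 -18 0 0 0 255;-1 3 -22 0 0 0 255;0 0 -22 0 0 0 255;0 0 -20 0 0 0 255"

```text
time: 6.95
position: [0.4686, 0.1726, 0.0805]
tool_rot: [3.112, 0.429, -0.003]
ft_force: [-0.4, -0.8, -1.6]
grip_width: 0.58
grip_force: 22.0
```

Emit:
move_arm:
  increments: "0 0 -16 0 0 0 255;0 0 -12 0 0 0 255;0 0 -8 0 0 0 255;0 0 -6 0 0 0 255;0 0 -4 0 0 0 255;0 0 0 0 0 0 255;0 0 0 0 0 0 255;0 0 0 0 0 0 255"

```text
time: 7.62
position: [0.4709, 0.1719, 0.037]
tool_rot: [3.113, 0.426, 0.002]
ft_force: [-0.0, 0.7, -1.0]
grip_width: 0.582
grip_force: 22.0
```

Emit:
move_arm:
  increments: "0 0 -4 0 0 0 255;0 0 -3 0 0 0 255;0 0 -2 0 0 0 255;0 0 -1 0 0 0 255;0 0 -0.5 0 0 0 255;0 0 -0.5 0 0 0 255;0 0 0 0 0 0 255;0 0 0 0 0 0 255"

```text
time: 8.28
position: [0.4703, 0.1717, 0.0253]
tool_rot: [3.113, 0.426, 0.0]
ft_force: [0.2, 0.5, -0.1]
grip_width: 0.58
grip_force: 22.0
```

Emit:
move_arm:
  increments: "0 0 -0.5 0 0 0 255;0 0 -0.5 0 0 0 255;0 0 -0.5 0 0 0 255;0 0 0 0 0 0 255;0 0 0 0 0 0 255;0 0 0 0 0 0 255;0 0 0 0 0 0 255;0 0 0 0 0 0 255"

```text
time: 8.95
position: [0.4705, 0.1718, 0.0249]
tool_rot: [3.112, 0.426, 0.001]
ft_force: [-3.1, -0.4, 8.4]
grip_width: 0.584
grip_force: 22.1
```

Contact with about 8 N. Releasing slowly, then rising.

Emit:
move_arm:
  increments: "0 0 0.5 0 0 0 255;0 0 0 0 0 0 90;0 0 0 0 0 0 70;0 0 0 0 0 0 50;0 0 0 0 0 0 30;0 0 0 0 0 0 15;0 0 0 0 0 0 0;0 0 0 0 0 0 0"

```text
time: 9.62
position: [0.4702, 0.1716, 0.0241]
tool_rot: [-3.113, -0.426, 0.0]
ft_force: [-0.8, -0.1, -1.0]
grip_width: 0.965
grip_force: 0.0
```

Emit:
move_arm:
  increments: "0 0 0 0 0 0 0;0 0 4 0 0 0 0;0 0 12 0 0 0 0;0 0 25 0 0 0 0;0 0 35 0 0 0 0;0 0 35 0 0 0 0;0 0 35 0 0 0 0;0 0 20 0 0 0 0"

```text
time: 10.28
position: [0.4718, 0.1728, 0.1955]
tool_rot: [3.112, 0.427, 0.01]
ft_force: [1.3, 1.2, -0.5]
grip_width: 0.999
grip_force: 0.0
```

```bash
python3 - <<'E'
from h import *
s=ctrl.get_state(); print(s["position"],s["grip_width"],s["joint_positions"])
a=ctrl.get_image("scene"); b=ctrl.get_image("top")
save("s2.png",np.hstack([cv2.resize(a["frame"][200:340,200:500],(600,280))]+[]))
save("s2.png",np.vstack([cv2.resize(a["frame"][200:340,200:500],(600,280)),cv2.resize(b["frame"][190:330,200:500],(600,280))]))
for n,p in(("scene",a),("top",b)):
    w=cloud(p);Z=w[...,2]
    m=(abs(w[...,0]-.496)<.035)&(abs(w[...,1]+.153)<.035)
    for lo,hi in((.100,.125),(.122,.145)):
        q=w[m&(Z>lo)&(Z<hi)]
        if len(q)>5: print(n,lo,len(q),cv2.minAreaRect((q[:,:2]*1000).astype(np.float32)),q.mean(0),np.median(q[:,2]))
    for t in("key_bow","cover_grip"):
        for r in ctrl.find_in(t,p)[:5]: print(n,t,np.round(r["centre"],3),round(r["score"],2))
E
```

```text
[0.47181661 0.17284306 0.19545487] 0.9992305510061033 [ 0.38718315  0.03765602 -0.80201766  1.78726911  0.02969967  1.32229278
 -1.71958423]
scene 0.1 50 ((492.8456115722656, -149.59498596191406), (28.454978942871094, 8.940901756286621), 26.472400665283203) [ 0.48891684 -0.15116915  0.11374533] 0.11366145973933267
scene 0.122 63 ((494.596923828125, -152.73080444335938), (27.738086700439453, 9.88720417022705), 5.839507102966309) [ 0.49395    -0.15257607  0.12796414] 0.127986561780712
scene key_bow [ 0.49  -0.152  0.127] 0.57
scene key_bow [0.749 0.061 0.037] 0.48
scene cover_grip [ 0.468 -0.373  0.084] 0.6
top 0.1 17 ((495.5150451660156, -151.95416259765625), (10.541179656982422, 26.775863647460938), 87.31140899658203) [ 0.49334401 -0.15114921  0.11619077] 0.11541723635497325
top 0.122 48 ((496.3941345214844, -154.1641082763672), (29.124967575073242, 10.746737480163574), 1.3873021602630615) [ 0.49580827 -0.15329342  0.12961674] 0.12991556759456424
top key_bow [0.751 0.063 0.031] 0.44
top cover_grip [ 0.337 -0.079  0.064] 0.94
top cover_grip [ 0.336 -0.337  0.079] 0.92
top cover_grip [ 0.483 -0.383  0.08 ] 0.89
top cover_grip [0.752 0.064 0.032] 0.37
```

View pics/s2.png

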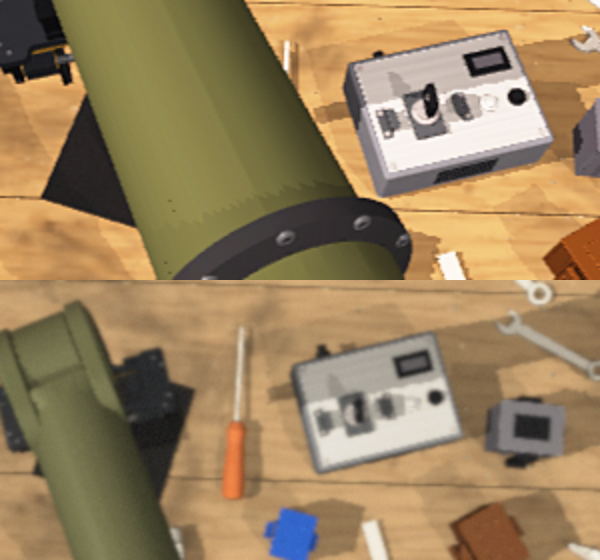

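The key stands bare at about (432,100) in the upper half, its bow nearly along world x (yaw about 4°). The arm hides the cover here. I'll move above the key with a half turn so the wrist has range for the clockwise turn.

Emit:
move_arm:
  increments: "1 -13.6 0 0 0 7 0;1 -13.6 0 0 0 7 0;1 -13.6 0 0 0 7 0;1 -13.6 0 0 0 7 0;1 -13.6 0 0 0 7 0;1 -13.6 0 0 0 7 0;1 -13.6 0 0 0 7 0;1 -13.6 0 0 0 7 0"

```text
time: 11.25
position: [0.4772, 0.0622, 0.1888]
tool_rot: [-2.541, -1.844, 0.003]
ft_force: [0.9, 0.3, -0.8]
grip_width: 0.997
grip_force: 0.0
```

Emit:
move_arm:
  increments: "1 -13.6 0 0 0 7 0;1 -13.6 0 0 0 7 0;1 -13.6 0 0 0 7 0;1 -13.6 0 0 0 7 0;1 -13.6 0 0 0 7 0;1 -13.6 0 0 0 7 0;1 -13.6 0 0 0 7 0;1 -13.6 0 0 0 7 0"

```text
time: 11.92
position: [0.4852, -0.0464, 0.1887]
tool_rot: [-1.377, -2.82, 0.001]
ft_force: [-0.2, -0.0, 0.2]
grip_width: 0.999
grip_force: 0.0
```

Emit:
move_arm:
  increments: "1 -13.6 0 0 0 7 0;1 -13.6 0 0 0 7 0;1 -13.6 0 0 0 7 0;1 -13.6 0 0 0 7 0;1 -13.6 0 0 0 7 0;1 -13.6 0 0 0 7 0;1 -13.6 0 0 0 7 0;0 -12 0 0 0 7 0"

```text
time: 12.58
position: [0.4923, -0.1536, 0.1885]
tool_rot: [0.108, -3.137, -0.003]
ft_force: [-0.2, 0.7, 0.0]
grip_width: 0.999
grip_force: 0.0
```

```bash
python3 - <<'E'
from h import *
s=ctrl.get_state(); print(s["time"],s["position"],s["tool_rot"],s["joint_positions"])
M=Rm(s["tool_rot"]); print("y yaw",np.degrees(np.arctan2(M[1,1],M[0,1])),"z",M[:,2])
p=ctrl.get_image("top"); save("t3.png",cv2.resize(p["frame"][190:330,200:500],(600,280)))
w=cloud(p);Z=w[...,2]
q=w[(abs(w[...,0]-.47)<.08)&(abs(w[...,1]-.172)<.08)&(Z>.015)]
print(len(q),cv2.minAreaRect((q[:,:2]*1000).astype(np.float32)) if len(q) else 0,np.percentile(q[:,2],[10,50,90]))
E
```

```text
12.5833 [ 0.49228098 -0.15364888  0.18851346] [ 1.07643755e-01 -3.13688038e+00 -2.51558921e-03] [ 0.72620694  0.06473256 -0.49188195  1.76897935  0.03074419  1.31884111
  1.86683486]
y yaw 93.93059245383283 z [-0.00291816  0.00150374 -0.99999461]
534 ((468.318359375, 169.12649536132812), (157.045166015625, 68.87054443359375), 22.037986755371094) [0.05402317 0.06519467 0.06965734]
```

View pics/t3.png

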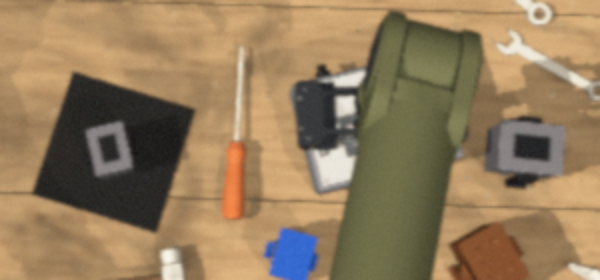

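The picture shows the cover upright in the middle of the mat at (108,148), its top at 65 mm as expected. Descending on the key.

Emit:
move_arm:
  increments: "3.7 0 -10 0 0 0 0;0 0 -20 0 0 0 40;0 0 -20 0 0 0 60;0 0 -16 0 0 0 80;0 0 -12 0 0 0 100;0 0 -8 0 0 0 120;0 0 -4.5 0 0 0 120;0 0 0 0 0 0 120"
  grip_force: 12

```text
time: 13.3
position: [0.4965, -0.1525, 0.0988]
tool_rot: [0.098, -3.139, -0.002]
ft_force: [0.5, 0.6, -0.7]
grip_width: 0.574
grip_force: 0.0
```

Emit:
move_arm:
  increments: "0 0 0 0 0 0 150;0 0 0 0 0 0 180;0 0 0 0 0 0 200;0 0 0 0 0 0 215;0 0 0 0 0 0 230;0 0 0 0 0 0 240;0 0 0 0 0 0 255;0 0 0 0 0 0 255"

```text
time: 13.97
position: [0.4972, -0.1543, 0.1001]
tool_rot: [-0.097, 3.139, -0.002]
ft_force: [1.1, -3.1, 1.6]
grip_width: 0.101
grip_force: 11.9
```

```bash
python3 - <<'E'
from h import *
s=ctrl.get_state(); print(s["time"],s["position"],s["ft_force"],s["torque"],s["grip_width"],s["grip_force"])
M=Rm(s["tool_rot"]); print("y yaw",np.degrees(np.arctan2(M[1,1],M[0,1])))
E
```

```text
13.9667 [ 0.49715758 -0.15425593  0.10008993] [ 1.13114949 -3.11349943  1.62033335] [-0.52235503 -0.19942852  0.01918388] 0.10111461055510884 11.874273866415024
y yaw 93.55000177697178
```

Emit:
move_arm:
  increments: "0 0 0 0 0 0 255;0 0 0 0 0 0 255;0 0 0 0 0 -2 255;0 0 0 0 0 -4 255;0 0 0 0 0 -5 255;0 0 0 0 0 -5 255;0 0 0 0 0 -5 255;0 0 0 0 0 -5 255"
  grip_force: 30

```text
time: 14.63
position: [0.4982, -0.1529, 0.1011]
tool_rot: [0.616, 3.078, 0.001]
ft_force: [0.4, 0.2, 4.4]
grip_width: 0.004
grip_force: 2.6
```

```bash
cat > st.py <<'E'
from h import *
s=ctrl.get_state(); print(s["time"],s["position"],s["ft_force"],s["torque"],s["grip_width"],s["grip_force"],s["joint_positions"][6])
M=Rm(s["tool_rot"]); print("y yaw",np.degrees(np.arctan2(M[1,1],M[0,1])))
E
python3 st.py
```

```text
14.6333 [ 0.49821024 -0.15286702  0.1010697 ] [0.43583072 0.15514571 4.43853343] [ 0.07968665 -0.1734737   0.03285823] 0.0035449745094609285 2.566454310053814 1.367236421707891
y yaw 67.35105552354759
```

The opening dropped to zero, so the key isn't between the fingers. I'll raise the arm and look.

Emit:
move_arm:
  increments: "0 0 0 0 0 0 200;0 0 0 0 0 0 150;0 0 0 0 0 0 120;0 0 0 0 0 0 100;0 0 0 0 0 0 60;0 0 0 0 0 0 0;0 0 0 0 0 0 0;0 0 0 0 0 0 0"

```text
time: 15.3
position: [0.4959, -0.1535, 0.099]
tool_rot: [-0.611, -3.08, 0.0]
ft_force: [0.1, -0.7, -0.0]
grip_width: 0.532
grip_force: 0.0
```

Emit:
move_arm:
  increments: "0 0 10 0 0 0 0;0 0 20 0 0 0 0;0 0 30 0 0 0 0;0 30 20 0 0 0 0;0 40 10 0 0 0 0;0 40 0 0 0 0 0;0 40 0 0 0 0 0;0 40 0 0 0 0 0"

```text
time: 15.97
position: [0.4968, 0.0383, 0.1909]
tool_rot: [0.612, 3.08, -0.001]
ft_force: [1.9, -0.3, -0.4]
grip_width: 0.995
grip_force: 0.0
```

```bash
cat > look.py <<'E'
from h import *
import sys
a=ctrl.get_image("scene"); b=ctrl.get_image("top")
save(sys.argv[1],np.vstack([cv2.resize(a["frame"][205:305,360:500],(420,300),interpolation=2),cv2.resize(b["frame"][205:295,340:440],(420,300))]))
for n,p in(("scene",a),("top",b)):
    w=cloud(p);Z=w[...,2]
    m=(abs(w[...,0]-.496)<.035)&(abs(w[...,1]+.153)<.035)
    for lo,hi in((.098,.112),(.112,.122),(.122,.145)):
        q=w[m&(Z>lo)&(Z<hi)]
        if len(q)>5: print(n,lo,len(q),cv2.minAreaRect((q[:,:2]*1000).astype(np.float32)),q.mean(0),np.median(q[:,2]))
E
python3 look.py k4.png; python3 st.py
```

```text
top 0.098 9 ((492.7760925292969, -150.3201141357422), (24.574687957763672, 4.61398983001709), 19.3381404876709) [ 0.49315413 -0.15044942  0.10974564] 0.109759442378486
top 0.122 46 ((495.833251953125, -153.45327758789062), (28.38302230834961, 10.507746696472168), 6.183059215545654) [ 0.49606169 -0.15336859  0.130542  ] 0.1304366104703738
16.0667 [0.49642135 0.0451749  0.19106032] [-0.6410863  -0.13359364  0.23169057] [ 0.07812935 -0.13098368 -0.0001327 ] 0.9943751487938073 0.0 1.0418512960295452
y yaw 68.24885170947128
```

View pics/k4.png

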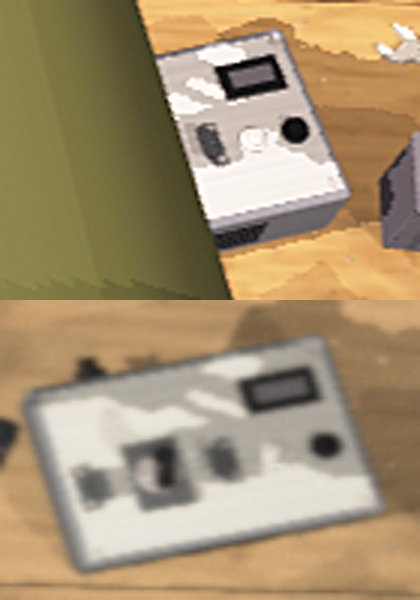

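The key is still at about yaw 4° (black bow at about (160,465) in the lower half) and wasn't turned. The 30 N squeeze got past the bow, so I'll retry with a gentler grip and check it along the way.

Emit:
move_arm:
  increments: "0 -10 0 0 0 3.3 0;0 -25 0 0 0 3.3 0;0 -30 0 0 0 3.3 0;0 -35 0 0 0 3.3 0;0 -35 0 0 0 3.3 0;0 -30 0 0 0 3.3 0;0 -18 0 0 0 3.3 0;0 -8 0 0 0 3.2 0"
  grip_force: 10

```text
time: 16.73
position: [0.4959, -0.1591, 0.19]
tool_rot: [0.102, -3.139, 0.002]
ft_force: [0.5, -0.3, -0.1]
grip_width: 1.004
grip_force: 0.0
```

Emit:
move_arm:
  increments: "0 0 0 0 0 0 0;0 0 0 0 0 0 0;0 0 0 0 0 0 0;0 0 0 0 0 0 0;0 0 0 0 0 0 30;0 0 0 0 0 0 60;0 0 0 0 0 0 90;0 0 0 0 0 0 120"

```text
time: 17.4
position: [0.497, -0.1538, 0.1898]
tool_rot: [-0.107, 3.14, 0.0]
ft_force: [0.8, 0.5, -0.9]
grip_width: 0.784
grip_force: 0.0
```

```bash
python3 st.py
```

```text
17.4 [ 0.49702864 -0.15380501  0.18984581] [ 0.83408637  0.54152151 -0.90213298] [ 0.10510401 -0.14777914 -0.01571742] 0.7839568857037917 0.0 1.8628318808899464
y yaw 93.91195393447572
```

Emit:
move_arm:
  increments: "-0.5 0 -10 0 0 0.5 120;0 0 -20 0 0 0 120;0 0 -20 0 0 0 120;0 0 -18 0 0 0 120;0 0 -12 0 0 0 120;0 0 -8 0 0 0 120;0 0 -4 0 0 0 120;0 0 0 0 0 0 120"

```text
time: 18.07
position: [0.4961, -0.154, 0.0971]
tool_rot: [0.12, -3.138, -0.001]
ft_force: [-0.3, -0.3, 0.7]
grip_width: 0.53
grip_force: 0.0
```

Emit:
move_arm:
  increments: "0 0 0 0 0 0 150;0 0 0 0 0 0 180;0 0 0 0 0 0 200;0 0 0 0 0 0 215;0 0 0 0 0 0 225;0 0 0 0 0 0 235;0 0 0 0 0 0 240;0 0 0 0 0 0 240"

```text
time: 18.73
position: [0.4966, -0.1545, 0.098]
tool_rot: [-0.12, 3.139, -0.001]
ft_force: [-0.3, -1.7, 0.3]
grip_width: 0.106
grip_force: 10.0
```

Emit:
move_arm:
  increments: "0 0 0 0 0 0 240;0 0 0 0 0 0 240;0 0 0 0 0 -1 240;0 0 0 0 0 -1 240;0 0 0 0 0 -1 240;0 0 0 0 0 -1 240;0 0 0 0 0 0 240;0 0 0 0 0 0 240"

```text
time: 19.4
position: [0.4966, -0.1544, 0.098]
tool_rot: [-0.01, 3.141, -0.001]
ft_force: [0.2, -2.0, 2.7]
grip_width: 0.111
grip_force: 10.0
```

```bash
python3 st.py
```

```text
19.4 [ 0.49659065 -0.15438743  0.09795028] [ 0.16587691 -2.04498714  2.72950041] [-0.33486966 -0.13437701  0.02037613] 0.1113966211389716 9.986157864332199 1.7705179936747706
y yaw 90.37734440510353
```

Emit:
move_arm:
  increments: "0 0 0 0 0 -1 240;0 0 0 0 0 -2 240;0 0 0 0 0 -2 240;0 0 0 0 0 -2 240;0 0 0 0 0 -2 240;0 0 0 0 0 -2 240;0 0 0 0 0 -1 240;0 0 0 0 0 0 240"
  grip_force: 13

```text
time: 20.07
position: [0.4966, -0.1545, 0.0979]
tool_rot: [0.319, 3.125, -0.001]
ft_force: [0.5, -2.8, 2.6]
grip_width: 0.108
grip_force: 13.0
```

```bash
python3 st.py
```

```text
20.0667 [ 0.49657401 -0.1544585   0.09792354] [ 0.53113283 -2.75371873  2.56473511] [-0.51477921 -0.14994249  0.0582115 ] 0.10845376911528111 12.98676386475563 1.5627926380043327
y yaw 78.34235950976242
```

Emit:
move_arm:
  increments: "0 -0.5 0 0 0 -2 240;0 0 0 0 0 -2.5 240;0 0 0 0 0 -2.5 240;0 0 0 0 0 -2.5 240;0 0 0 0 0 -2.5 240;0 0 0 0 0 -2.5 240;0 0 0 0 0 -2 240;0 0 0 0 0 0 240"

```text
time: 20.73
position: [0.4965, -0.1546, 0.0979]
tool_rot: [0.764, 3.047, 0.0]
ft_force: [-0.2, -1.8, 2.9]
grip_width: 0.112
grip_force: 13.0
```

```bash
python3 st.py
```

```text
20.7333 [ 0.49654421 -0.15459606  0.09790968] [-0.23423308 -1.80077652  2.94015731] [-0.30325216 -0.14347054  0.00832639] 0.11150005667732989 12.989133596420288 1.278885762744877
y yaw 61.86333961456177
```

Emit:
move_arm:
  increments: "0 0 0 0 0 -2 240;0 0 0 0 0 -2.5 240;0 0 0 0 0 -2.5 240;0 0 0 0 0 -2.5 240;0 0 0 0 0 -2.5 240;0 0 0 0 0 -2.5 240;0 0 0 0 0 -2.5 240;0 0 0 0 0 -1 240"
  grip_force: 16

```text
time: 21.4
position: [0.4965, -0.1547, 0.0979]
tool_rot: [1.231, 2.89, -0.0]
ft_force: [-0.3, -2.4, 3.0]
grip_width: 0.111
grip_force: 16.0
```

```bash
python3 st.py
```

```text
21.4 [ 0.49650684 -0.15467231  0.09792242] [-0.28428168 -2.39652204  3.00757864] [-0.4261279  -0.0545188   0.08476442] 0.11091804286507494 16.010005474090576 0.9679883491906003
y yaw 43.87770377779108
```

Emit:
move_arm:
  increments: "0 0 0 0 0 -2.5 240;0 0 0 0 0 -3 240;0 0 0 0 0 -3 240;0 0 0 0 0 -3 240;0 0 0 0 0 -3 240;0 0 0 0 0 -1.5 240;0 0 0 0 0 0 240;0 0 0 0 0 0 240"
  grip_force: 18

```text
time: 22.07
position: [0.4965, -0.1547, 0.0979]
tool_rot: [1.618, 2.693, -0.0]
ft_force: [-0.4, -1.5, 3.1]
grip_width: 0.107
grip_force: 18.0
```

```bash
python3 st.py
```

```text
22.0667 [ 0.49645968 -0.15472363  0.09792306] [-0.43427421 -1.53308964  3.14614702] [-0.52953449  0.04588727  0.11222255] 0.10683906974442016 18.034713864326477 0.6935270193486183
y yaw 27.99666845802877
```

The torque of about 0.11 N m shows the key is at START. I'll hold it a bit longer, then ride back most of the way and let go.

Emit:
move_arm:
  increments: "0 0 0 0 0 0 240;0 0 0 0 0 0 240;0 0 0 0 0 0 240;0 0 0 0 0 0 240;0 0 0 0 0 0 240;0 0 0 0 0 3 240;0 0 0 0 0 4 240;0 0 0 0 0 4 240"

```text
time: 22.73
position: [0.4965, -0.1547, 0.0979]
tool_rot: [1.35, 2.836, 0.0]
ft_force: [-0.6, -2.9, 4.5]
grip_width: 0.107
grip_force: 18.0
```

Emit:
move_arm:
  increments: "0 0 0 0 0 4 240;0 0 0 0 0 4 240;0 0 0 0 0 3 240;0 0 0 0 0 2 240;0 0 0 0 0 1 240;0 0 0 0 0 0 240;0 0 0 0 0 0 240;0 0 0 0 0 0 240"

```text
time: 23.4
position: [0.4966, -0.1546, 0.0979]
tool_rot: [1.001, 2.978, 0.0]
ft_force: [-0.7, -1.5, 5.1]
grip_width: 0.107
grip_force: 18.0
```

```bash
python3 st.py
```

```text
23.4 [ 0.49655731 -0.15464895  0.09787869] [-0.72360324 -1.53448213  5.08294204] [-0.48404412  0.04790278  0.07668159] 0.10745701852772806 17.997954189777374 1.1231902103206666
y yaw 52.84873709985613
```

Emit:
move_arm:
  increments: "0 0 0 0 0 0 230;0 0 0 0 0 0 215;0 0 0 0 0 0 200;0 0 0 0 0 0 170;0 0 0 0 0 0 130;0 0 0 0 0 0 90;0 0 0 0 0 0 40;0 0 0 0 0 0 0"

```text
time: 24.07
position: [0.4964, -0.1543, 0.0976]
tool_rot: [-0.999, -2.978, -0.001]
ft_force: [-0.5, 0.1, -0.9]
grip_width: 0.505
grip_force: 0.0
```

Emit:
move_arm:
  increments: "0 0 0 0 0 0 0;0 0 5 0 0 0 0;0 0 15 0 0 0 0;0 0 25 0 0 0 0;0 0 30 0 0 0 0;0 0 25 0 0 0 0;0 -10 0 0 0 0 0;0 -30 0 0 0 0 0"

```text
time: 24.73
position: [0.4991, -0.1904, 0.2008]
tool_rot: [0.987, 2.977, 0.003]
ft_force: [0.8, -0.9, 0.1]
grip_width: 0.987
grip_force: 0.0
```

Emit:
move_arm:
  increments: "0 -40 0 0 0 0 0;0 -40 0 0 0 0 0;0 -40 0 0 0 0 0;0 -40 0 0 0 0 0;0 -30 0 0 0 0 0;0 -15 0 0 0 0 0;0 0 0 0 0 0 0;0 0 0 0 0 0 0"

```text
time: 25.4
position: [0.4964, -0.3992, 0.1973]
tool_rot: [-1.001, -2.977, -0.003]
ft_force: [0.5, -0.1, -0.4]
grip_width: 0.999
grip_force: 0.0
```

```bash
python3 look.py k5.png; python3 st.py; python3 - <<'E'
from h import *
p=ctrl.get_image("top"); save("t5.png",p["frame"][80:380,80:560]); print(ctrl.get_state()["time"])
E
```

```text
scene 0.098 14 ((488.79046630859375, -153.85020446777344), (9.032902717590332, 22.1495418548584), 32.40262222290039) [ 0.48501807 -0.14930472  0.10683828] 0.10672844606515713
scene 0.112 12 ((489.203369140625, -154.103515625), (7.879741668701172, 22.938627243041992), 35.001014709472656) [ 0.48471937 -0.148329    0.11712708] 0.11743520250021205
scene 0.122 60 ((494.5014343261719, -152.99009704589844), (9.647229194641113, 29.563154220581055), 59.06563186645508) [ 0.49408578 -0.15276934  0.12845179] 0.1286042572972806
top 0.098 7 ((493.0376281738281, -153.79800415039062), (16.88408851623535, 19.38625144958496), 79.02183532714844) [ 0.49488839 -0.15306393  0.10133956] 0.09918658932305924
top 0.122 46 ((496.7253112792969, -153.4892578125), (9.750330924987793, 30.181930541992188), 58.27220153808594) [ 0.49545378 -0.15284311  0.13035091] 0.13048306618793515
25.5 [ 0.49747613 -0.39708404  0.19786186] [-0.0303827   0.12200688 -0.4610256 ] [ 0.08335395 -0.1487743   0.01086859] 0.9967287249115168 0.0 1.5043580874155371
y yaw 53.0551625540103
25.55
```

View pics/t5.png

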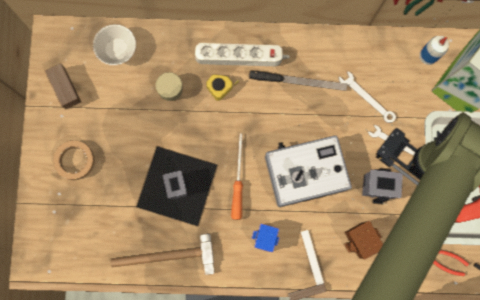

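View pics/k5.png

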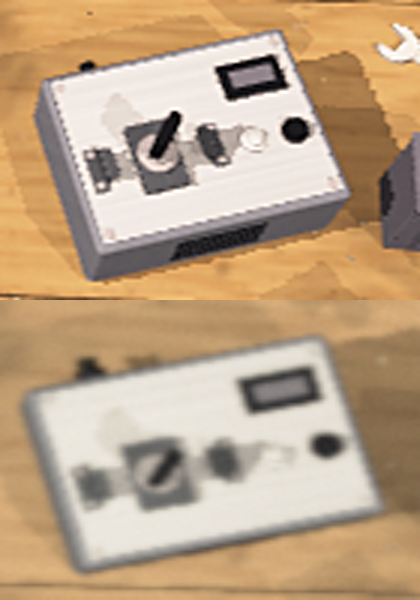

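Key bow at RUN (yaw about 59°, a total turn of about 0.81 rad), shown at crop (165,140). The cover is upright on the mat at (174,184) in the top picture and the bystanders haven't moved. Handing in.

```bash
python3 -c "
from bench import ctrl
print(ctrl.close_job())"
```

```text
the job is handed in; nothing more can be done
None
```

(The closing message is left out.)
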